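# Lock the battery hatch of the formula scale

### The arm

A 7-joint arm with a two-finger parallel gripper is mounted at the origin on the work surface. World frame = base frame: x ahead of the robot, y to its left, z up, the work surface at z = 0. Lengths are in m, angles in rad, forces in N, time in s.
With the tool pointing down it reaches from about 0.4 to 0.85 m from the base axis. Payload 4.4 kg.
Tool frame: the origin (TCP) lies midway between the tips of the shut fingers; the grasp point (between the pads) lies 19 mm behind it; z points along the fingers, x is the direction in which the jaws open and shut, and the axes are right-handed (so a half turn about z gives the same grasp; the last joint's range is limited). The gripper opens to 94 mm and grips with 3 to 60 N. Pads are 16 mm wide; open, the fingers measure 119 mm over their backs; the gripper's body (75 mm by 177 mm) begins 78 mm behind the grasp point.
Start: joints at [-1.25, 0.628, 0.038, 1.517, -0.027, 0.996, -0.02], TCP at [0.245, 0.602, 0.205] pointing down, gripper open.
Joint ranges: [-3.06, 3.06], [-0.37, 2.12], [-1.25, 1.32], [0.18, 2.47], [-1.1, 4.24], [0.23, 1.98], [-2.94, 2.94]. Speed limits (rad/s): [2.57, 2.57, 3.14, 3.14, 3.14, 3.14, 3.14].

### API

Orientations are given as [roll, pitch, yaw] about the fixed x, y, z axes, in that order (R = Rz(yaw) Ry(pitch) Rx(roll)).
In Python, from cell import manip gives the robot as it stands. Calls block until the motion is done:
- manip.goto(position, orientation): joint-space move of the TCP to a pose.
- manip.movel(position, rot=None, velocity=0.15, until_force=None): straight line of the TCP; rot=None keeps the orientation; velocity is the mean speed in m/s. With until_force (N) it stops when the force on the tool has changed by that much, and returns True; else False.
- manip.move_j(angles): joint-space move.
- manip.ungrasp() and manip.close_gripper(squeeze=None): open the fingers fully, or close them until they stop; squeeze is the grip in N (None keeps the last).
- manip.wait(seconds).
- manip.inverse_kinematics(position, orientation): joint angles nearest the present ones, or None.
- manip.get_image(name): name is "side" or "top"; returns a dict with "pixels" (384x512x3 uint8, blue, green, red), "fov_y" (degrees; the focal length in pixels is half the picture's height over the tangent of half this angle, whatever the lens; pixels are square), "cx", "cy" (the principal point, pixels), "D" ([k1, k2, p1, p2, k3] as OpenCV has them; the pictures are not rectified), "R" (3x3) and "t" (3): a world point X has camera coordinates R X + t. Camera axes: x right, y down, z forward; pixel columns grow to the right and rows downward; lengths in m; the calibration is good to about 2 mm. A picture is of the moment at which its call begins. There is no depth.
A pose or a line that the arm cannot do raises manip.Unreachable and nothing moves.
- manip.sign_off(): hands the job in, once; it reports no verdict.
Readings, each from a call of its own:
- manip.current_clock(): time.
- manip.current_joint_pos(): joint angles.
- manip.current_joint_vel(): joint speeds.
- manip.current_joint_efforts(): joint torques, N m.
- manip.current_tcp_pos(): TCP position.
- manip.current_orientation(): TCP orientation.
- manip.current_ft_force(): force on the tool from outside, world axes, zero at the start.
- manip.current_torque(): the same for the moment, N m.
- manip.current_width(): finger opening in m.
Only numpy, scipy, OpenCV 4.12 (cv2) and the standard library are available. Lean on these libraries where they do the work, as an engineer would, in place of code of your own. Each camera call takes 0.05 s, during which the arm holds its last target.

### The job

Fresh batteries are in the kitchen scale that lies face down on the tiles. Swing its battery hatch shut, then, with the screwdriver from the wooden block, press the hatch home and turn its slotted lock a full quarter turn clockwise, to its stop, so that the hatch stays shut. Stand the screwdriver back in its hole with its handle resting on the block, and leave everything else where it stands.

Things in the scene. Friction and masses are not known exactly. Their poses are not given: they have to be found in the camera images.
- scale: White kitchen scale lying face down, fixed, 165 (x) x 230 (y) x 26 mm high; four round rubber feet (20 mm wide, 4 mm high) on top near the corners. Origin on the worktop under its centre; z up. The battery bay is in the middle of its upper side; the hatch is hinged along y on the bay's +x side, its free edge is towards -x.
- hatch (a joint): Opening of the hatch, rad: 0 = flush shut, 1.57 = upright, at most 1.9. A white plate 76 mm (hinge to free edge) x 108 x 6 mm, 55 g with its lock. It stays standing beyond about 1.4 rad and falls by itself below that. A foam strip stops it at about 0.1 rad (free edge 8 mm up); pressing it home from there takes 2 to 3 N at the lock, and it springs up again unless locked.
- hatch_hinge (a point): Middle of the hatch's hinge line, at the height of the scale's upper side (26 mm), fixed; axes as the scale's (hinge along y). Shut, the hatch's upper face is level with this point.
- hatch_edge (a point): Middle of the hatch's free edge, half-way through its thickness, 76 mm from the hinge; moves with the hatch.
- lock_slot (a point): Centre of the face of the lock, a grey round head 25 mm wide set flush in the hatch, 58 mm from the hinge, mid-way along y. x along the slot, z out of the face; moves and turns with the lock. The slot crosses the whole head, 4.8 mm wide, 5 mm deep. Unlocked it points from hinge to free edge (scale's x); locked it is parallel to the hinge (scale's y).
- lock (a joint): Turn of the lock, rad, clockwise seen from above: 0 = unlocked (0 to 0.2 at the start), 1.571 = locked, at its stop. Stiff (about 0.04 N m), stays where it is left. A cross-bar under its head turns beneath two ledges: it goes past about 0.6 rad only while the hatch is pressed down, to within about 1 mm of flush; locked, it holds the hatch within about 2 mm of flush.
- driver_grip (a point): Centre of the handle of a stubby flat-bladed screwdriver, 100 mm long, 90 g, loose, upright in the block, handle up. z from blade to butt, x along the blade's width. Handle: black, flat-sided, 36 (x) x 26 (y) x 60 mm high, this point half-way up; grip it across its 26 mm. Below it 28 mm of 8 mm round shaft, then the blade, 14 mm wide (x), 2.4 mm thick (y).
- driver_tip (a point): Middle of the end of the blade, 70 mm below the centre of the handle; axes as the handle's.
- block_hole (a point): Centre of the mouth of the big middle hole of the fixed wooden block (80 x 110 x 50 mm), at its top, z = 50 mm. The hole is round, 19 mm wide, rim chamfered 2 mm, 44 mm deep; the small holes 38 mm to either side (y) are too narrow. The handle's lower end rests on the block, its centre then 30 mm above this point; any yaw will do.
- bottle_a: Glass baby bottle with collar and teat, 62 mm wide, 171 mm tall, loose; origin under its foot.
- bottle_b: Shorter glass baby bottle, 62 mm wide, 145 mm tall, loose; origin under its foot.
- tub: Tall white formula tub with flip-top lid, 134 mm wide, 170 mm tall, loose; origin under its foot.
- scoop: Small yellow measuring scoop, cup 34 mm wide and 28 mm tall with a flat handle to 80 mm along its x, loose; origin under the cup.
- mug: White mug, 80 mm wide, 90 mm tall, handle on its +y side, loose; origin under its foot.
- collar: White bottle collar ring, 48 mm wide, 16 mm tall, loose; origin under its middle.
- bowl: Steel bowl, 110 mm wide, 45 mm tall, loose; origin under its foot.

How it is judged:
On the way, in this order (a step that is already met when the one before it is completed fails the run):
1. the hatch is swung down onto its foam strip (value of joint hatch below 0.2 rad), for 0.1 s.
2. the lock is turned home by the screwdriver's blade in its slot (value of joint lock above 1.4 rad and value of joint hatch below 0.05 rad and distance between driver_tip and lock_slot below 0.013 m), for 0.05 s.
At the end, for the whole second after the job is handed in: The hatch is shut (within 0.05 rad) and held by its lock, turned at least 1.4 rad of its 1.57; the screwdriver stands upright (within 0.1 rad) in the block's big hole, its axis within 8 mm of the hole's, its handle resting on the block within 4 mm (value of joint lock above 1.4 rad and value of joint hatch below 0.05 rad and horizontal distance between driver_grip and block_hole below 0.008 m and angle between driver_grip's own z axis and vertical below 0.1 rad and z of driver_grip in the frame of block_hole between 0.026 and 0.034 m); the robot touches nothing.
It fails at once if a bystander is pushed more than 30 mm or knocked over (distance of any of bottle_a, bottle_b, tub, scoop, mug, collar, bowl from where it was at the start of the episode above 0.03 m or angle between any of bottle_a, bottle_b, tub, mug's own z axis and vertical above 0.5 rad).
It also fails if it takes over 56 s, if anything falls off the work surface, if the arm or the gripper's body presses on something with over 40 N, if the wrist force passes 120 N, or if a joint passes its speed limit or range.

## Working session

There is one attempt and no reset: what is moved stays moved. The work goes in short steps, each a Python script; the robot and the scene stay as the last script left them, time stands still between calls to the robot, and variables do not carry over. Pictures are saved under pics/ and viewed, and the job is handed in when it is done.

```bash
ls; mkdir -p pics
cat > h.py <<'E'
import numpy as np, cv2
from cell import manip
def cam(n):
    d=manip.get_image(n); im=np.ascontiguousarray(d["pixels"]); h,w=im.shape[:2]
    f=h/2/np.tan(np.radians(d["fov_y"])/2)
    d["K"]=np.array([[f,0,d["cx"]],[0,f,d["cy"]],[0,0,1.]]); d["im"]=im
    d["R"]=np.array(d["R"]);d["t"]=np.array(d["t"]);d["D"]=np.array(d["D"],float)
    return d
def ray(d,uv):
    p=cv2.undistortPoints(np.array([[uv]],float),d["K"],d["D"])[0,0]
    return -d["R"].T@d["t"], d["R"].T@np.array([p[0],p[1],1.])
def onz(d,uv,z):
    c,r=ray(d,uv); return c+r*(z-c[2])/r[2]
def proj(d,X):
    return cv2.projectPoints(np.array(X,float).reshape(-1,1,3),cv2.Rodrigues(d["R"])[0],d["t"],d["K"],d["D"])[0][:,0]
def tri(d1,uv1,d2,uv2):
    c1,r1=ray(d1,uv1);c2,r2=ray(d2,uv2)
    s=np.linalg.lstsq(np.c_[r1,-r2],c2-c1,rcond=None)[0]
    a=c1+s[0]*r1;b=c2+s[1]*r2
    return (a+b)/2,np.linalg.norm(a-b)
E
python3 - <<'E'
from h import *
for n in("top","side"):
    d=cam(n);cv2.imwrite(f"pics/{n}0.png",d["im"]);print(n,-d["R"].T@d["t"],d["R"][2],d["fov_y"],d["D"])
print(manip.current_clock(),manip.current_orientation(),manip.current_tcp_pos(),manip.current_width())
E
```

```text
pics
top [0.40265317 0.01729973 1.30276409] [ 0.12424105  0.01775247 -0.99209325] 48.79122824010081 [-0.1552399  0.         0.         0.         0.       ]
side [ 0.41875893 -0.73155531  1.04891364] [ 0.11257361  0.60918269 -0.78499913] 48.16552480030488 [-0.00891895  0.          0.          0.          0.        ]
0.1 [3.14156175e+00 1.62546217e-03 1.18396992e+00] [0.24496517 0.60146082 0.20469603] 0.09392999024755781
```

View pics/top0.png

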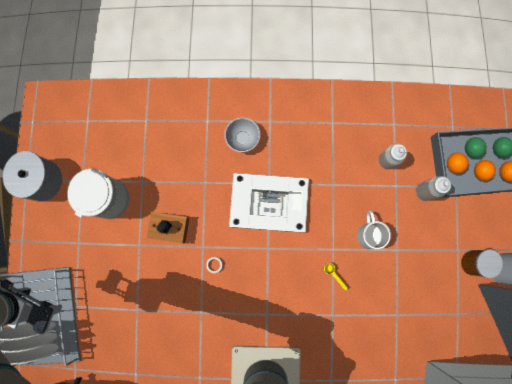

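View pics/side0.png

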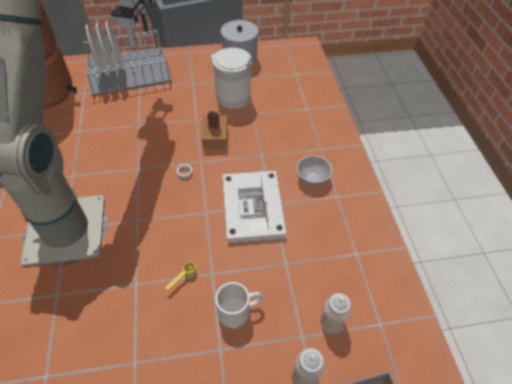

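The top view has the robot at the bottom, +x up and +y left. The scale is at (270,203), the block and driver at (167,227), and the gripper is out of the way at the lower left. I'll zoom in on the scale and block.

Run:
```python
import cv2,numpy as np
a=cv2.imread("pics/top0.png");b=cv2.imread("pics/side0.png")
z=lambda im,x,y,w,h,s:cv2.resize(im[y:y+h,x:x+w],None,fx=s,fy=s,interpolation=cv2.INTER_CUBIC)
cv2.imwrite("pics/z1.png",np.hstack([z(a,225,165,95,75,4),z(b,210,165,85,75,4)]))
cv2.imwrite("pics/z2.png",np.hstack([z(a,140,200,60,50,6),z(b,190,105,50,50,6)]))
```

```text
(no output)
```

View pics/z1.png

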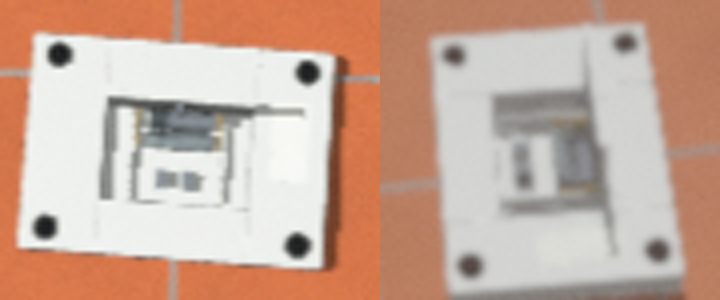

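View pics/z2.png

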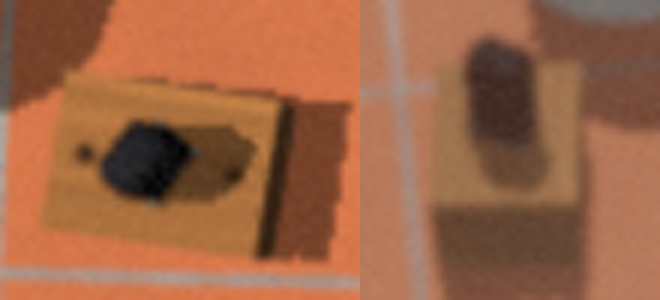

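The four feet and the bay are clear. The hatch is nearly white on white and stands along the bay's upper edge (world +x), and the driver's handle is yawed in the block. Next I'll measure the feet, the block and the handle.

```bash
cat >> h.py <<'E'
def blobs(mask,a0,a1):
    n,l,s,c=cv2.connectedComponentsWithStats(mask.astype(np.uint8))
    return [(c[i],s[i]) for i in range(1,n) if a0<=s[i,4]<=a1]
def wcent(im,c,r=6):
    # darkness weighted centroid
    x,y=int(round(c[0])),int(round(c[1])); g=cv2.cvtColor(im,cv2.COLOR_BGR2GRAY)[y-r:y+r+1,x-r:x+r+1].astype(float)
    w=np.clip(np.percentile(g,70)-20-g,0,None); yy,xx=np.mgrid[-r:r+1,-r:r+1]
    return np.array([x+(w*xx).sum()/w.sum(),y+(w*yy).sum()/w.sum()])
E
python3 - <<'E'
from h import *
t=cam("top");s=cam("side")
F={}
for n,d,pts in(("top",t,[(240,178.5),(302,183),(236,222),(299.5,226)]),("side",s,[(228.5,178.5),(271,175.5),(232.5,231),(279,227.5)])):
    P=[]
    for p in pts:
        c=wcent(d["im"],p,4); P.append(onz(d,c,.030)); print(n,c,P[-1].round(4))
    F[n]=P
# top: UL(+x+y),UR(+x-y),LL(-x+y),LR ; side: right=+x, up=+y
A=np.array(F["top"]);B=np.array(F["side"])[[1,3,0,2]]
for Q in(A,B,(A+B)/2):
    c=Q.mean(0);e=(Q[0]+Q[2]-Q[1]-Q[3]);ex=(Q[0]+Q[1]-Q[2]-Q[3])
    print("c",c.round(4),"yaw",np.arctan2(-e[0],e[1]),np.arctan2(ex[1],ex[0]),np.linalg.norm(e)/2,np.linalg.norm(ex)/2)
for n,d in(("top",t),("side",s)):
    hsv=cv2.cvtColor(d["im"],cv2.COLOR_BGR2HSV)
    x0,y0,x1,y1=(140,200,200,250) if n=="top" else (190,105,240,160)
    m=np.zeros(hsv.shape[:2],bool);
    m[y0:y1,x0:x1]=(d["im"].max(2)<60)[y0:y1,x0:x1] if n=="top" else ((hsv[...,1]<140)&(hsv[...,2]<95))[y0:y1,x0:x1]
    for c,st in blobs(m,20,2000):
        cnt=np.argwhere(m)[:,::-1].astype(np.float32)
        print(n,c,st,cv2.minAreaRect(cnt),onz(d,c,.11).round(4),onz(d,c,.08).round(4))
    print(d["im"][222:234:2,160:176:2].max(2) if n=="top" else hsv[112:140:4,206:220:2,1:])
E
```

```text
top [239.49438202 178.17718237] [0.6112 0.0885 0.03  ]
top [301.48509786 182.66903915] [ 0.6005 -0.1004  0.03  ]
top [235.84577559 221.29302637] [0.4796 0.0965 0.03  ]
top [298.95371728 225.95853403] [ 0.4688 -0.0935  0.03  ]
side [228.05075054 178.34953538] [0.477  0.0929 0.03  ]
side [270.86538462 175.2760989 ] [0.6083 0.0859 0.03  ]
side [232.12771996 231.08136235] [ 0.4663 -0.0958  0.03  ]
side [279.01536098 227.22734255] [ 0.5976 -0.1028  0.03  ]
c [ 0.54   -0.0022  0.03  ] yaw -0.05694310230305323 -0.05648143479251488 0.18977648740333092 0.131853649611417
c [ 0.5373 -0.005   0.03  ] yaw -0.0570159976317917 -0.05301951821129863 0.188983948206553 0.131488335935721
c [ 0.5387 -0.0036  0.03  ] yaw -0.056979473702322044 -0.05475287772693678 0.18938021767915314 0.13167079551659056
top [164.20472441 226.39370079] [157 221  15  12 127] ((171.49998474121094, 228.49996948242188), (29.13279914855957, 21.213205337524414), 8.13010311126709) [0.4562 0.2956 0.11  ] [0.4575 0.3026 0.08  ]
top [185.  233.2] [184 225   3  17  20] ((171.49998474121094, 228.49996948242188), (29.13279914855957, 21.
[... 398 characters left out ...]
36521911621, 10.049468040466309), 84.80557250976562) [0.4533 0.2658 0.11  ] [0.4544 0.2977 0.08  ]
[[[130 178]
  [125 149]
  [109  96]
  [106  94]
  [126 123]
  [131 144]
  [129 156]]

 [[134 148]
  [119  86]
  [116  68]
  [ 92  72]
  [ 92  72]
  [ 93  71]
  [128  96]]

 [[135 149]
  [135  96]
  [120  64]
  [114  65]
  [127  66]
  [100  66]
  [127  86]]

 [[129 154]
  [117 105]
  [122  67]
  [104  66]
  [124  66]
  [110  67]
  [114  83]]

 [[128 153]
  [126 123]
  [123  95]
  [111  87]
  [103  74]
  [ 91  76]
  [121  95]]

 [[129 158]
  [132 151]
  [127 122]
  [128 102]
  [131 103]
  [134 103]
  [130 106]]

 [[134 156]
  [126 158]
  [124 156]
  [128 143]
  [131 132]
  [133 125]
  [129 127]]]
```

The feet give the scale at (0.539, -0.004) with yaw -0.056; the two cameras differ by about 3 mm. Now the handle with the contrast stretched.

Run:
```python
import cv2,numpy as np
a=cv2.imread("pics/top0.png");b=cv2.imread("pics/side0.png")
z=lambda im,x,y,w,h,s,g:np.clip(cv2.resize(im[y:y+h,x:x+w],None,fx=s,fy=s,interpolation=cv2.INTER_NEAREST).astype(float)*g,0,255).astype(np.uint8)
cv2.imwrite("pics/z3.png",np.hstack([z(a,148,212,34,30,11,3),z(b,198,106,30,30,11,1.7)]))
```

```text
(no output)
```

View pics/z3.png

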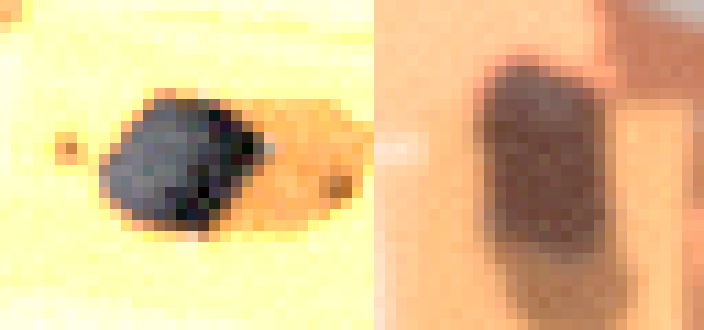

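Run:
```python
from h import *
im=cv2.imread("pics/top0.png"); print(im.max(2)[218:236,154:178])
t=cam("top")
def rect(cx,cy,z,a,L=.036,W=.026):
    u=np.array([np.cos(a),np.sin(a)]);v=np.array([-u[1],u[0]])
    return [[cx,cy,z]+np.r_[i*L/2*u+j*W/2*v,0] for i,j in((1,1),(1,-1),(-1,-1),(-1,1))]
# butt face mask
g=im.max(2).astype(int);m=np.zeros(g.shape,np.uint8);s=(slice(218,236),slice(154,174));m[s]=((g[s]>=25)&(g[s]<75))
n,l,st,c=cv2.connectedComponentsWithStats(m,connectivity=4)
i=1+np.argmax(st[1:,4]);pts=np.argwhere(l==i)[:,::-1]
W=np.array([onz(t,p,.11)[:2] for p in pts.astype(float)])
ev,V=np.linalg.eigh(np.cov(W.T));print(st[i],W.mean(0),np.sqrt(12*ev),np.arctan2(V[1,1],V[0,1]))
r=cv2.minAreaRect((W*1000).astype(np.float32));print(r,cv2.boxPoints(r))
```

```text
[[184 184 180 184 180 178 178 178 175 174 173 174 172 173 172 172 171 171
  175 172 173 173 174 177]
 [186 187 187 186 184 185 181 168 159 156 159 156 160 165 172 176 173 174
  173 172 172 171 172 173]
 [183 184 186 187 186 188 173 128  88  80 107 101 103 118 147 160 162 161
  159 159 159 158 158 157]
 [178 177 179 176 180 170 135  76  43  38  39  36  36  50  77 102 107 106
  111 113 109 108 108 107]
 [171 169 175 172 169 139  88  39  36  38  31  26  22   7  23  55  87  98
  103  99 103 103 100 104]
 [152 163 171 172 141  92  49  39  38  37  35  30  30  21  14  24  51  81
   96 100 100 102  99 103]
 [107 137 162 158 118  58  40  41  40  43  39  34  33  18  13  14  10  42
   87  96  96 100  97  97]
 [ 69 112 142 122  73  46  42  44  39  35  38  31  29  23  18  13   4  29
   61  92  95  97  95  95]
 [ 91 113 122  76  41  42  46  39  41  38  36  29  23  20  13  13  21  41
   69  89  94  93  94  95]
 [138 141 115  54  46  46  43  37  41  39  34  22  13  25  14  16  33  65
   86  95  92  89  89  89]
 [177 164 123  62  43  43  45  43  37  40  31  22  11  21  13  34  61  86
   94  97  96  9
[... 299 characters left out ...]
6  95  99  96]
 [167 166 168 165 156 120  93  71  53  43  33  28  26  61  88  98 102  96
  101 103 100 106 128 139]
 [171 171 165 166 167 158 144 129 119 111  97  83  72  95 118 131 128 128
  129 126 129 134 166 170]
 [171 171 171 173 174 167 166 166 162 164 152 138 129 135 156 164 164 165
  164 166 167 164 175 172]
 [171 173 168 172 170 172 174 170 168 170 170 168 166 164 169 169 171 171
  170 171 170 171 167 169]]
[157 221  16  13  97] [0.45542113 0.29894057] [0.03136416 0.03745915] 1.788569242215492
((455.2708435058594, 296.0445556640625), (33.53544616699219, 37.02924346923828), 52.73834228515625) [[430.38333 293.90927]
 [459.8541  271.48972]
 [480.15836 298.17984]
 [450.6876  320.5994 ]]
```

The handle's long side lies about -33° from world x, centred near (0.456, 0.299). The gripper width after grasping will confirm that. Next are rough bystander positions and IK for the planned poses.

```bash
cat >> h.py <<'E'
SC=np.array([.5387,-.0036]);SY=-.056
def loc(x,y):
    c,s=np.cos(SY),np.sin(SY);return SC+np.array([c*x-s*y,s*x+c*y])
def down(yaw): return [np.pi,0,yaw]
E
python3 - <<'E'
from h import *
t=cam("top")
for n,uv,z in(("tublid",(92,193),.17),("bowl",(242.5,135),.045),("block far L",(151,212),.05),("R",(187,216.5),.05),("nearL",(147.5,237.5),.05),("nearR",(183,242.5),.05)): print(n,onz(t,uv,z).round(3))
print(loc(.038,0),loc(.1,0),loc(-.02,0))
for p,y in(((.245,.602,.33),1.184),((*loc(.105,0),.2),1.4),((*loc(.105,0),.08),1.4),((.456,.299,.069),1.0),((*loc(-.02,0),.085),1.41),((*loc(-.02,0),.085),-.35)):
    q=manip.inverse_kinematics(p,down(y)); print(np.round(p,3),y,None if q is None else np.round(q,2))
E
```

```text
tublid [0.541 0.491 0.17 ]
bowl [0.743 0.082 0.045]
block far L [0.501 0.352 0.05 ]
R [0.49  0.242 0.05 ]
nearL [0.424 0.359 0.05 ]
nearR [0.412 0.251 0.05 ]
[ 0.57664043 -0.00572689] [ 0.63854324 -0.00919707] [ 0.51873135 -0.00248059]
[0.245 0.602 0.33 ] 1.184 [-1.25  0.53  0.05  1.34 -0.03  1.27 -0.02]
[ 0.644 -0.009  0.2  ] 1.4 [-0.07  0.63  0.08  1.54 -0.05  0.97  1.42]
[ 0.644 -0.009  0.08 ] 1.4 [-0.02  0.76 -0.02  1.64  0.02  0.73  1.35]
[0.456 0.299 0.069] 1.0 [-0.66  0.67  0.04  1.93 -0.05  0.54  0.42]
[ 0.519 -0.002  0.085] 1.41 [-0.02  0.62 -0.04  1.99  0.04  0.53  1.32]
[ 0.519 -0.002  0.085] -0.35 [-0.29  0.65  0.37  2.   -0.42  0.56  0.02]
```

```bash
python3 - <<'E'
from h import *
manip.close_gripper(squeeze=10)
manip.movel([.245,.602,.33],velocity=.3)
manip.goto([*loc(.105,0),.22],down(1.4)); print(manip.current_clock())
manip.movel([*loc(.105,0),.082],velocity=.25)
d=cam("side");cv2.imwrite("pics/s1.png",d["im"])
r=manip.movel([*loc(.012,0),.082],velocity=.12,until_force=15);print(r,manip.current_tcp_pos(),manip.current_ft_force(),manip.current_clock())
d=cam("side");cv2.imwrite("pics/s2.png",d["im"])
E
python3 - <<'E'
import cv2,numpy as np
cv2.imwrite("pics/s12.png",np.hstack([cv2.resize(cv2.imread(f"pics/s{i}.png")[120:270,180:330],None,fx=2.6,fy=2.6) for i in(1,2)]))
E
```

```text
4.8917
False [ 0.55195341 -0.00427066  0.08250185] [-0.81999859 -0.54214031 -0.5718301 ] 6.5667
```

View pics/s12.png

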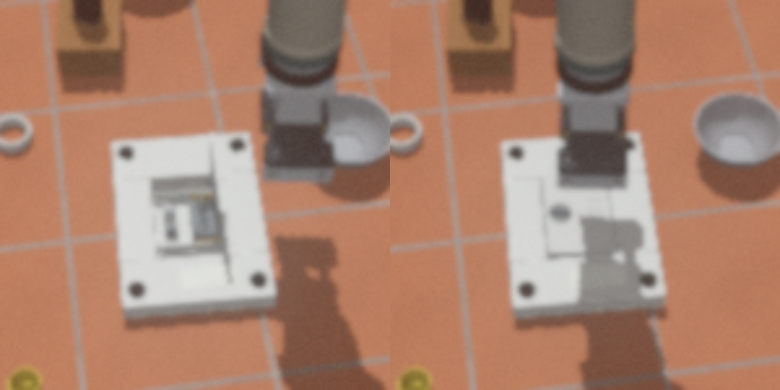

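The hatch is down and the lock head shows at about (560,213) in the right panel. Now over to the driver; I'll grasp it, lift it and photograph the uncovered scale.

```bash
python3 - <<'E'
from h import *
manip.movel([*loc(.03,0.02),.22],velocity=.3)
manip.goto([.456,.299,.20],down(1.0)); manip.ungrasp()
for n in("top","side"):
    d=cam(n);cv2.imwrite(f"pics/{n}3.png",d["im"])
manip.movel([.456,.299,.071],velocity=.15,until_force=8)
print(manip.current_tcp_pos(),manip.current_ft_force())
manip.close_gripper(squeeze=45);print("w",manip.current_width(),manip.current_ft_force(),manip.current_orientation(),manip.current_clock())
E
python3 - <<'E'
import cv2,numpy as np
a=cv2.imread("pics/top3.png");b=cv2.imread("pics/side3.png")
cv2.imwrite("pics/z4.png",np.hstack([cv2.resize(a[165:240,225:320],None,fx=4,fy=4,interpolation=2),cv2.resize(b[165:240,210:295],None,fx=4,fy=4,interpolation=2)]))
E
```

```text
[0.45657008 0.29925266 0.07163883] [ 0.0439898  -0.50953879  0.31377579]
w 0.02584970064199113 [-0.66680831  0.49170172 -0.49800667] [ 3.14153684e+00 -2.72928423e-04  1.00001857e+00] 12.0167
```

View pics/z4.png

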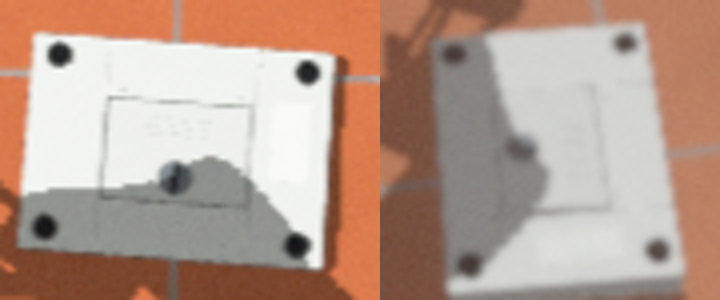

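The grip reads 25.8 mm, so the driver is held across its flats. The lock head is at top pixel (268.7,209.5) and side pixel (340/4+…≈245,202). I'll measure it more closely.

Run:
```python
from h import *
t=cam("top");s=cam("side")
a=cv2.imread("pics/top3.png");b=cv2.imread("pics/side3.png")
ga=cv2.cvtColor(a,6).astype(int);gb=cv2.cvtColor(b,6).astype(int)
print(ga[203:217,261:277]);print(gb[195:210,236:254])
u=lambda im:cv2.resize(im,None,fx=18,fy=18,interpolation=cv2.INTER_NEAREST)
cv2.imwrite("pics/z5.png",np.hstack([u(a[202:217,260:277]),u(b[195:210,236:254])]))
hx=loc(-.02,0);P=[*hx,.0316]
print("exp",P,proj(t,P),proj(s,P))
```

```text
[[240 240 241 241 240 240 239 239 240 240 240 240 240 240 238 233]
 [240 240 240 240 240 238 236 234 234 236 238 237 234 233 211 165]
 [241 240 241 239 235 221 190 165 162 200 221 210 166 159 150 141]
 [241 240 239 234 203 161 145 113  82 112 138 143 143 141 145 142]
 [241 240 239 218 160 142 131  90  59  77  86 111 138 142 144 142]
 [240 241 233 201 146 138 119  85  58  73  82 101 126 140 141 143]
 [237 234 230 195 140 116  78  45  58  77  78  98 123 142 142 144]
 [214 170 184 172 103  83  65  40  60  77  82  99 126 138 143 144]
 [151 147 147 132  98  81  63  43  59  81  84 111 137 140 143 144]
 [143 141 142 136 119  92  62  51  70  87 104 133 142 143 143 145]
 [141 141 140 141 140 127  98  84 101 116 131 140 142 144 144 143]
 [126 134 140 137 137 137 135 133 137 137 139 138 139 141 143 140]
 [116 120 126 122 110 119 129 128 127 128 127 125 129 128 130 139]
 [144 147 147 145 144 142 147 147 144 137 133 128 127 125 115 119]]
[[131 131 124 128 134 144 169 193 205 208 208 210 209 207 209 209 208 209]
 [134 128 127 129 135 140 155 180 201 206 207 207 209 209 208 210 209 208]
 [134 130 1
[... 403 characters left out ...]
90  96  99 124 160 193 205 208 208]
 [132 134 129 123 126 117 107  99  94  92  95 102 125 165 192 205 208 209]
 [135 130 126 121 126 125 118 108 104 103 100 110 130 164 190 205 209 208]
 [134 132 127 122 126 130 128 122 118 116 116 121 132 153 180 195 205 207]
 [132 133 129 127 128 132 132 130 130 128 128 131 132 142 157 180 198 206]
 [132 133 130 129 129 133 134 134 132 132 134 135 135 135 142 160 182 201]
 [133 131 132 128 127 135 131 134 133 133 135 135 136 134 136 151 180 198]
 [134 133 132 129 129 134 132 135 137 135 133 136 134 137 137 152 181 200]]
exp [np.float64(0.5187313518054433), np.float64(-0.0024805852948848904), 0.0316] [[268.9212093 208.8738642]] [[246.05411054 201.51991678]]
```

View pics/z5.png

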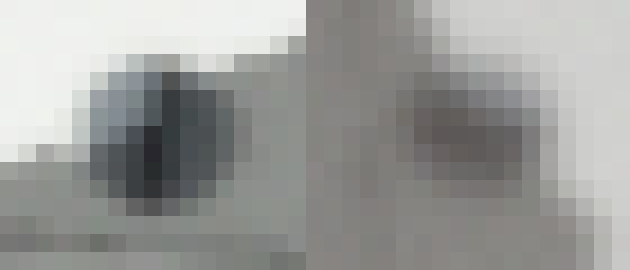

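The head centre is near (268.6,209) in the top view, and the slot tilts about 0.1 rad clockwise of the scale's x. Both match the geometry. Next I lift the driver and hover beside the lock to calibrate the side camera against the known blade tip.

```bash
cat >> h.py <<'E'
TIP=.0616
E
python3 - <<'E'
from h import *
manip.movel([.4566,.2993,.20],velocity=.2); print(manip.current_width(),manip.current_ft_force())
y=-.155+np.pi/2
p=loc(-.02,0)
manip.goto([*p,.20],down(y))
manip.movel([*loc(-.055,0),.050+TIP],velocity=.2)
print(manip.current_tcp_pos(),manip.current_orientation(),manip.current_joint_pos(),manip.current_clock())
X=np.array(manip.current_tcp_pos())-[0,0,TIP]
for n in("side","top"):
    d=cam(n);cv2.imwrite(f"pics/{n}4.png",d["im"]);print(n,proj(d,X),proj(d,[*p,.0316]))
E
python3 - <<'E'
import cv2,numpy as np
b=cv2.imread("pics/side4.png")
cv2.imwrite("pics/z6.png",cv2.resize(b[150:240,190:300],None,fx=7,fy=7,interpolation=0)[:600])
E
```

```text
0.025541991455861508 [-0.24662582  0.06662329 -0.39210853]
[4.84864838e-01 3.03317078e-04 1.12010873e-01] [ 3.14033019e+00 -3.25803426e-04  1.41719372e+00] [-0.18492599  0.54781333  0.18260922  2.06625596 -0.18481864  0.54119628
  1.54738525] 14.7083
side [[234.24264448 198.31246955]] [[246.05411054 201.51991678]]
top [[267.91885381 219.67456837]] [[268.9212093 208.8738642]]
```

View pics/z6.png

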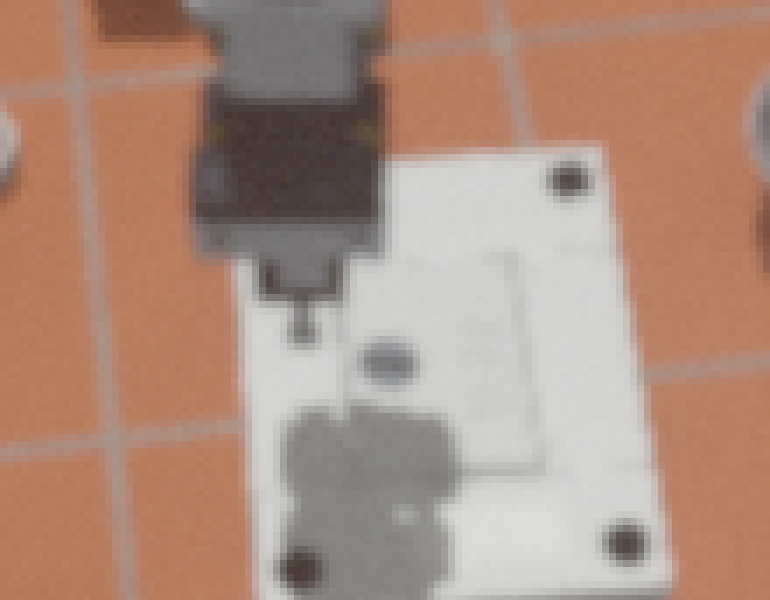

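View pics/top4.png

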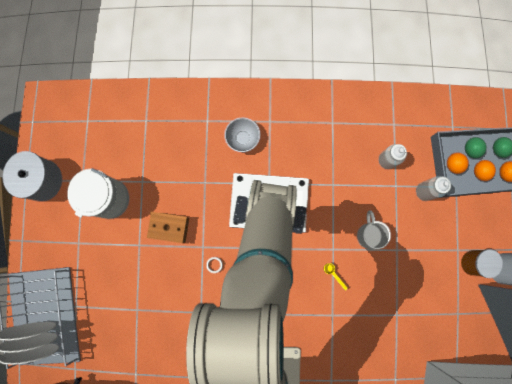

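The side view shows the blade tip at about (232.8,198.3), with the lock fully lit at about (245.1,201.2). I'll get sub-pixel centroids.

Run:
```python
from h import *
b=cv2.imread("pics/side4.png");g=cv2.cvtColor(b,6).astype(int)
print(g[190:202,228:238]);print(g[196:207,239:251])
s=cam("side")
w=np.clip(195-g[196:207,239:251].astype(float),0,None);yy,xx=np.mgrid[196:207,239:251];c=np.array([(w*xx).sum(),(w*yy).sum()])/w.sum()
print("lock",c,onz(s,c,.0316), "base",loc(-.02,0))
p=proj(s,[[.5187,-.0025,.0316],[.5187,.0075,.0316],[.5187,-.0025,.0416],[.5287,-.0025,.0316]]);print(p[1:]-p[0])
# light view of top hole
t=cv2.imread("pics/top4.png");gt=cv2.cvtColor(t,6);print(gt[221:233,159:175]);
```

```text
[[ 72  86 105 109 110 112 111 111 105  91]
 [ 84  85  94  96  93  93  93  98  96  94]
 [121 119 119 109  95  90 106 116 121 121]
 [172 168 167 150 121 112 139 158 169 160]
 [199 197 193 176 138 128 159 186 195 186]
 [209 208 199 177 138 127 160 190 200 195]
 [209 207 196 163 129 120 145 177 199 195]
 [212 206 191 155 123 114 133 169 196 196]
 [211 208 194 165 138 132 141 173 196 198]
 [210 208 201 186 172 168 174 187 201 203]
 [211 211 206 202 199 197 198 204 208 206]
 [210 211 210 208 210 210 208 210 209 208]]
[[194 205 207 208 207 207 206 206 206 207 208 208]
 [192 203 205 203 200 199 199 199 201 204 207 208]
 [192 200 201 194 185 177 176 181 187 195 203 206]
 [194 195 188 174 158 151 152 155 165 179 195 205]
 [196 192 174 150 137 135 135 137 143 158 180 200]
 [192 186 167 133 121 120 119 121 125 138 169 196]
 [189 184 169 144 127 123 120 115 122 133 166 194]
 [188 191 182 160 142 138 137 136 135 149 175 197]
 [190 195 195 183 167 159 152 151 160 173 192 203]
 [189 196 202 197 189 182 179 178 184 195 202 207]
 [184 188 193 195 194 194 196 193 199 202 206 208]]
lock [244.84489478 20
[... 267 characters left out ...]
 143 144 144 142 141 141 142]
 [131 132 131 133 130 124 122 121 122 125 138 137 136 137 139 138]
 [131 134 131 132 121 109  80  75  89 110 125 130 132 133 134 135]
 [132 131 130 126 108  76  52  47  60  80 112 128 131 130 132 130]
 [130 132 130 120  91  57  42  46  59  72  96 127 131 132 134 130]
 [131 130 129 117  80  47  42  50  65  77  94 125 132 129 130 131]
 [129 130 129 120  89  54  41  49  70  75 101 123 131 135 129 132]
 [137 135 131 131 107  71  56  58  74  90 116 128 133 129 131 132]
 [136 135 136 137 127 107  94  86  98 111 127 130 131 131 130 130]
 [129 133 134 132 135 128 122 121 126 130 136 136 133 132 131 132]
 [128 128 130 128 132 132 128 129 131 130 132 135 135 133 134 135]]
```

Correcting the side-camera bias with the blade gives a lock y of about -0.0018 ± 1 mm. I'll probe down at the slot; the depth will show whether the blade went in.

Run:
```python
from h import *
y=-.155+np.pi/2
L=[.5190,-.0018]
manip.movel([*L,.046+TIP],rot=down(y),velocity=.15)
r=manip.movel([*L,.022+TIP],velocity=.02,until_force=1.5)
print(r,np.array(manip.current_tcp_pos())-[0,0,TIP],manip.current_ft_force(),manip.current_torque(),manip.current_clock())
d=cam("side");cv2.imwrite("pics/side5.png",d["im"])
cv2.imwrite("pics/z7.png",cv2.resize(d["im"][150:240,190:300],None,fx=6,fy=6,interpolation=0))
```

```text
True [ 0.51849497 -0.00177658  0.02523933] [-0.1773028   0.12871066  0.94479979] [ 0.05161008 -0.16674304 -0.03395889] 16.175
```

View pics/z7.png

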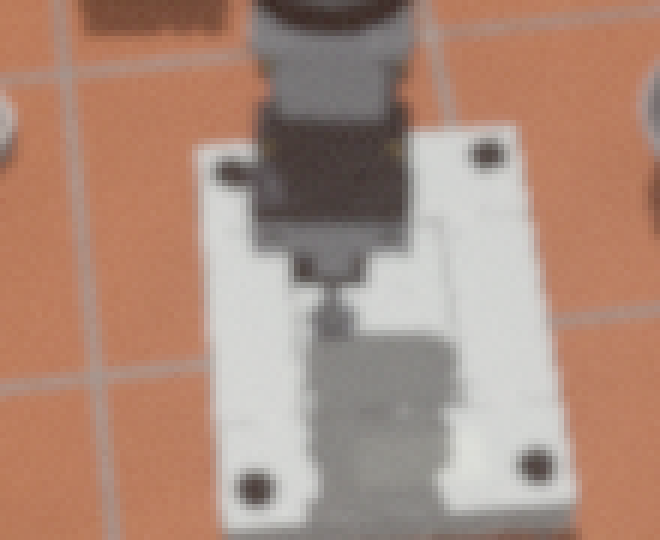

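The tip stopped at z = 25 mm against 31.6 mm expected on the face, so it looks seated in the slot. Next I press home.

Run:
```python
from h import *
p=manip.current_tcp_pos()
r=manip.movel([p[0],p[1],.012+TIP],velocity=.02,until_force=9)
print(r,np.array(manip.current_tcp_pos())-[0,0,TIP],manip.current_ft_force(),manip.current_torque(),manip.current_width(),manip.current_clock())
```

```text
True [ 0.51897431 -0.00131847  0.01991921] [-1.10585825  0.46067603 10.18260975] [ 0.11815034  0.41606174 -0.01517786] 0.025809747506079908 16.6417
```

The tip is at 20 mm, so the blade is at the slot's bottom with the hatch flush. I'll turn in stages while watching the side forces.

Run:
```python
from h import *
p=np.array(manip.current_tcp_pos());f0=None
for a in(-.3,-.5,-.7):
    manip.movel([p[0],p[1],p[2]-.0003],rot=down(a+np.pi/2),velocity=.05)
    print(a,np.array(manip.current_tcp_pos())-p,np.round(manip.current_orientation()[2]-np.pi/2,3),np.round(manip.current_ft_force(),2),np.round(manip.current_torque(),3),manip.current_clock())
```

```text
-0.3 [0.00014275 0.00039852 0.00010891] -0.3 [-0.58  0.91  8.64] [ 0.309  0.18  -0.012] 16.9333
-0.5 [0.00017691 0.00034436 0.00011233] -0.5 [-0.79  2.04  8.55] [ 0.312  0.18  -0.013] 17.2833
-0.7 [2.17864049e-05 4.76563704e-05 1.32242275e-04] -0.7 [-0.13  0.54  8.4 ] [ 0.153  0.244 -0.019] 17.6333
```

Run:
```python
from h import *
p=np.array(manip.current_tcp_pos())
for a in(-.9,-1.1,-1.3,-1.5,-1.65):
    manip.movel([p[0],p[1],p[2]-.0004],rot=down(a+np.pi/2),velocity=.05)
    print(a,np.array(manip.current_tcp_pos())-p,np.round(manip.current_orientation()[2]-np.pi/2,3),np.round(manip.current_ft_force(),2),np.round(manip.current_torque(),3),manip.current_clock())
d=cam("side");cv2.imwrite("pics/side6.png",d["im"])
cv2.imwrite("pics/z8.png",cv2.resize(d["im"][150:240,190:300],None,fx=6,fy=6,interpolation=0))
```

```text
-0.9 [-2.59772865e-04 -1.84467007e-04 -3.48747048e-05] -0.9 [-1.53  0.91  9.28] [-0.034  0.44   0.06 ] 17.9833
-1.1 [-5.46918921e-04 -3.54915393e-04 -4.39562180e-05] -1.1 [-2.32 -0.39  9.14] [-0.135  0.547  0.033] 18.3333
-1.3 [-8.67569486e-04 -4.95435500e-04 -7.23224042e-05] -1.3 [-2.79  0.03  9.71] [-0.212  0.752 -0.004] 18.6833
-1.5 [-1.18036763e-03 -5.02587412e-04 -8.40380100e-05] -1.5 [-2.27 -1.15  9.96] [-0.216  0.879  0.049] 19.0333
-1.65 [-0.00143342 -0.00049273 -0.00011648] -1.651 [-2.39 -0.54 11.99] [-0.146  1.015  0.08 ] 19.3333
```

View pics/z8.png

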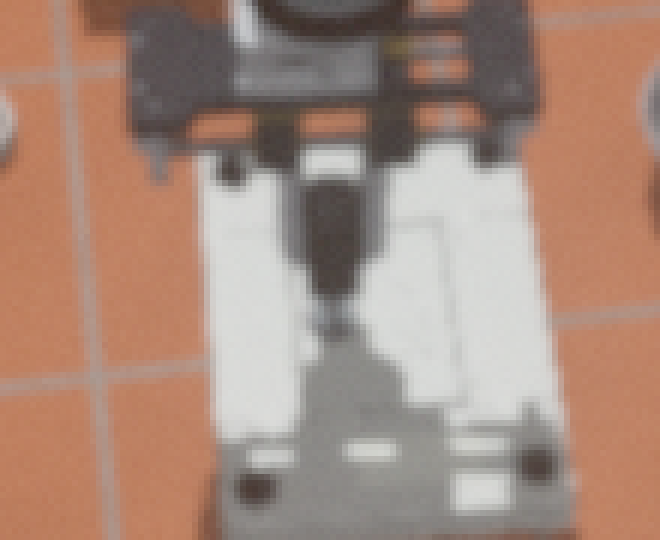

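The slot is pulling the blade about 1 mm towards -x, so I shift with it and continue to the stop.

Run:
```python
from h import *
p=np.array(manip.current_tcp_pos())
for a in(-1.7,-1.76,-1.82,-1.88,-1.93):
    manip.movel([p[0]-.0005,p[1],p[2]-.0004],rot=down(a+np.pi/2),velocity=.05)
    print(a,np.array(manip.current_tcp_pos())-p,np.round(manip.current_orientation()[2]-np.pi/2,3),np.round(manip.current_ft_force(),2),np.round(manip.current_torque(),3),np.round(manip.current_joint_efforts()[6],3),manip.current_clock())
```

```text
-1.7 [-3.76327817e-04 -6.33069094e-05  7.63093234e-05] -1.7 [-0.68  0.84  9.02] [0.094 0.272 0.042] -0.076 19.6333
-1.76 [-5.04915589e-04 -4.34266805e-05  4.59393897e-05] -1.76 [-1.25  0.03  8.76] [0.152 0.309 0.041] -0.088 19.8833
-1.82 [-5.49211742e-04 -4.46069137e-05  6.00342589e-05] -1.82 [-1.18  0.37  9.35] [0.139 0.412 0.065] -0.088 20.1333
-1.88 [-6.37972730e-04  4.27037900e-05  5.44865793e-05] -1.88 [-1.64  1.39 10.13] [0.17  0.458 0.057] -0.148 20.3833
-1.93 [-7.57709417e-04  9.68349538e-05  3.57527420e-05] -1.93 [-1.76 -0.01  9.84] [0.142 0.445 0.188] -0.209 20.6333
```

Torque jumps from 0.06 to 0.19 N m at the last step, which is the stop. One small nudge more, then I back off the yaw, withdraw and look.

```bash
python3 - <<'E'
from h import *
p=np.array(manip.current_tcp_pos())
manip.movel(p-[.0004,0,.0002],rot=down(-1.97+np.pi/2),velocity=.05);manip.wait(.15)
print(np.round(manip.current_ft_force(),2),np.round(manip.current_torque(),3),np.round(manip.current_joint_efforts()[6],3))
manip.movel(np.array(manip.current_tcp_pos()),rot=down(-1.80+np.pi/2),velocity=.05)
print(np.round(manip.current_ft_force(),2),np.round(manip.current_torque(),3))
p=np.array(manip.current_tcp_pos())
manip.movel(p+[0,0,.09],velocity=.12)
manip.goto([.46,.25,.25],down(1.0))
print(manip.current_width(),manip.current_tcp_pos(),manip.current_clock())
for n in("side","top"):
    d=cam(n);cv2.imwrite(f"pics/{n}7.png",d["im"])
E
python3 - <<'E'
import cv2,numpy as np
a=cv2.imread("pics/top7.png");b=cv2.imread("pics/side7.png")
cv2.imwrite("pics/z9.png",np.hstack([cv2.resize(a[165:240,225:320],None,fx=4,fy=4,interpolation=2),cv2.resize(b[165:240,210:295],None,fx=4,fy=4,interpolation=2)]))
cv2.imwrite("pics/z10.png",b)
E
```

```text
[-0.84  0.43  6.5 ] [0.148 0.106 0.229] -0.218
[-0.02  0.11  4.67] [-0.07  -0.113 -0.029]
0.0259379161804429 [0.46039321 0.2479954  0.24953085] 23.3
```

View pics/z9.png

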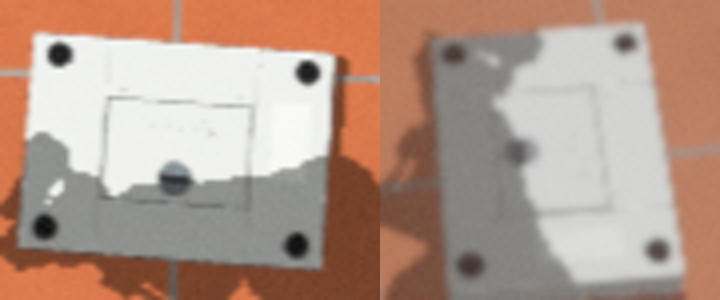

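View pics/z10.png

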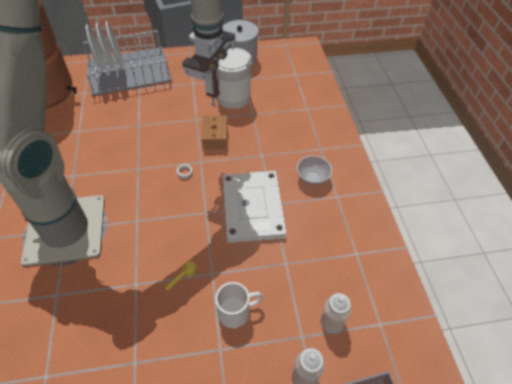

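The slot now lies parallel to the hinge and the hatch is flush, at about (175,180) in the left panel. Bystanders are unmoved. Next I hover the driver over the hole to check for tilt.

Run:
```python
from h import *
manip.goto([.4566,.2993,.16],down(1.0))
manip.movel([.4566,.2993,.062+TIP],velocity=.15)
X=np.array(manip.current_tcp_pos())
s=cam("side");t=cam("top")
print(X,manip.current_orientation(),proj(s,X-[0,0,TIP]),proj(s,X),proj(s,[.4566,.2993,.05]),manip.current_clock())
cv2.imwrite("pics/z11.png",np.hstack([cv2.resize(s["im"][85:160,180:250],None,fx=7,fy=7,interpolation=0)]))
t4=cv2.imread("pics/top4.png");s4=cv2.imread("pics/side4.png")
for d,im,c in((t,t4,(166.5,227)),(s,s4,None)):
    if c: cc=wcent(im,c,6);print(cc,onz(d,cc,.05))
cv2.imwrite("pics/z12.png",cv2.resize(s4[85:160,180:250],None,fx=7,fy=7,interpolation=0))
```

```text
[0.45785762 0.29851802 0.12507761] [ 3.14019868e+00 -2.71116132e-03  9.98907278e-01] [[214.52190426 124.23759084]] [[213.31401833 110.05675406]] [[214.37151702 127.08449132]] 24.3833
[165.7368754 226.8855155] [0.45749274 0.30483084 0.05      ]
```

View pics/z11.png

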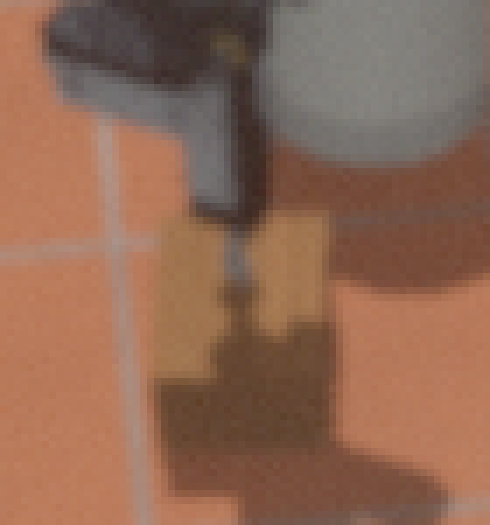

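View pics/z12.png

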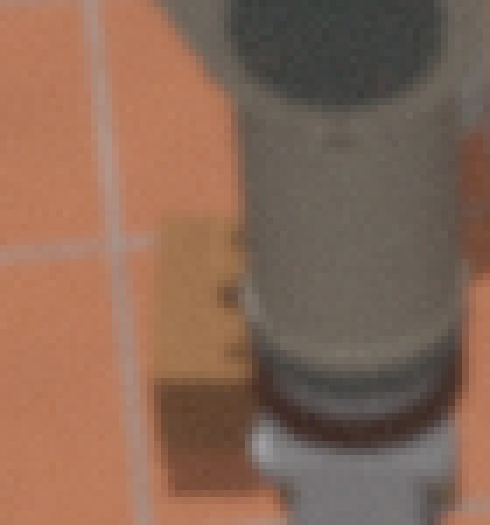

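The shaft is vertical at about column 213 and sits over the hole to within a couple of mm. I'll insert with a force guard.

Run:
```python
from h import *
G=[.4566,.3000]
manip.movel([*G,.125],rot=down(1.0),velocity=.05);print(manip.current_ft_force())
r=manip.movel([*G,.0685],velocity=.06,until_force=4)
print(r,manip.current_tcp_pos(),manip.current_ft_force(),manip.current_torque(),manip.current_clock())
```

```text
[ 0.04598804  0.01724525 -0.61664628]
True [0.45613161 0.29969812 0.07087733] [-0.61829193  0.01392735  4.39242261] [-0.0291047   0.07768741  0.00579836] 25.475
```

It seated at TCP z = 70.9 mm (71.6 mm when picked), so the handle is on the block. Release and retreat.

Run:
```python
from h import *
manip.ungrasp();manip.wait(.2)
p=np.array(manip.current_tcp_pos());print(p,manip.current_ft_force())
manip.movel(p+[0,0,.13],velocity=.15)
manip.goto([.30,.52,.33],down(1.18))
t=cam("top");s=cam("side");print(manip.current_clock())
cv2.imwrite("pics/t8.png",t["im"]);cv2.imwrite("pics/s8.png",s["im"])
z=lambda im,x,y,w,h,k:cv2.resize(im[y:y+h,x:x+w],None,fx=k,fy=k,interpolation=0)
cv2.imwrite("pics/z13.png",np.vstack([np.hstack([z(t["im"],140,200,60,50,6),z(s["im"],190,105,60,50,6)]),np.hstack([z(t["im"],228,168,90,70,4),z(s["im"],210,168,90,70,4)])]))
for n,d,b in(("top",t,(140,200,180,250)),("side",s,(190,105,240,150))):
    hsv=cv2.cvtColor(d["im"],40);m=np.zeros(hsv.shape[:2],bool);x0,y0,x1,y1=b
    k=(d["im"].max(2)<60) if n=="top" else ((hsv[...,1]<140)&(hsv[...,2]<95))
    m[y0:y1,x0:x1]=k[y0:y1,x0:x1]
    for c,st in blobs(m,20,2000): print(n,c,st,onz(d,c,.08).round(4))
```

```text
[0.45534826 0.29938108 0.07046643] [-0.57199234 -0.58049215 -0.64759467]
29.075
top [165.4921875 227.2421875] [159 222  15  12 128] [0.4551 0.2986 0.08  ]
side [212.63354037 121.68322981] [208 113  11  18 161] [0.4523 0.2939 0.08  ]
```

View pics/z13.png

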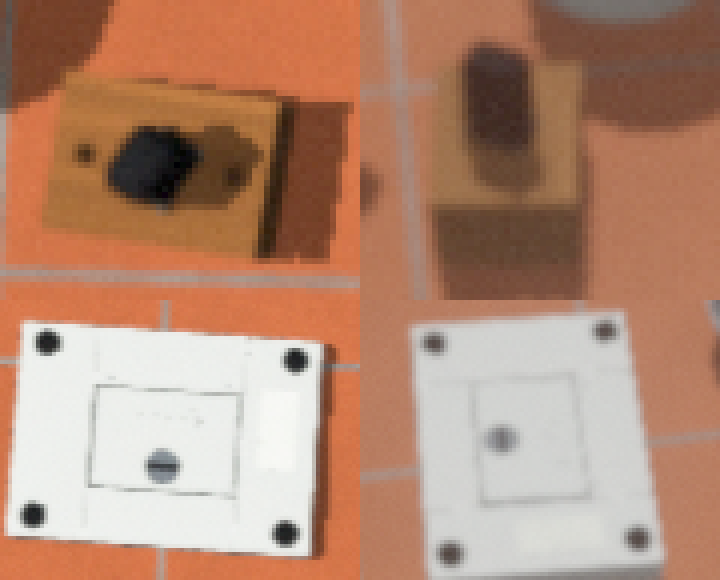

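View pics/t8.png

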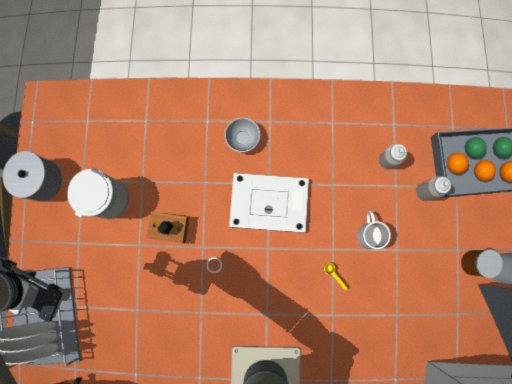

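The slot is locked, parallel to the hinge, and bystanders sit where they did. The driver's silhouette moved about 4 mm in -y relative to the start. I'll check whether that is tilt or shift before deciding.

Run:
```python
from h import *
s0=cv2.cvtColor(cv2.imread("pics/side0.png"),6).astype(float);s8=cv2.cvtColor(cv2.imread("pics/s8.png"),6).astype(float)
t0=cv2.imread("pics/top0.png").max(2).astype(float);t8=cv2.imread("pics/t8.png").max(2).astype(float)
def edge(p,lvl): # subpixel crossings
    o=[]
    for i in range(len(p)-1):
        if (p[i]-lvl)*(p[i+1]-lvl)<0:o.append(round(i+(lvl-p[i])/(p[i+1]-p[i]),2))
    return o
print("side vertical profile"); 
for c in(211,213,215): print(c,[edge(x[104:140,c],95) for x in(s0,s8)])
print("side horizontal")
for r in(116,118,122,125,127): print(r,[edge(x[r,200:226],95) for x in(s0,s8)])
print("top");
for r in(223,225,227,229,231): print(r,[edge(x[r,150:180],60) for x in(t0,t8)])
t=cam("top");s=cam("side")
for d in(t,s):
    p=proj(d,[[.456,.3,.05],[.456,.296,.05],[.454,.3,.05],[.456,.3,.11],[.456,.296,.11]]);print(p)
```

```text
side vertical profile
211 [[], [np.float64(7.93), np.float64(31.45)]]
213 [[np.float64(7.52), np.float64(31.5)], [np.float64(8.43), np.float64(32.13), np.float64(34.81)]]
215 [[np.float64(8.22), np.float64(31.64), np.float64(34.85)], [np.float64(9.07), np.float64(34.45)]]
side horizontal
116 [[np.float64(6.85), np.float64(18.93)], [np.float64(6.29)]]
118 [[np.float64(6.72), np.float64(18.96)], [np.float64(6.33), np.float64(18.04)]]
122 [[np.float64(7.34), np.float64(19.14)], [np.float64(6.55), np.float64(18.6)]]
125 [[np.float64(7.35), np.float64(19.44)], [np.float64(6.81), np.float64(18.92)]]
127 [[np.float64(7.63), np.float64(19.48)], [np.float64(6.9), np.float64(18.81)]]
top
223 [[np.float64(9.74), np.float64(20.3)], [np.float64(11.61), np.float64(20.77)]]
225 [[np.float64(8.48), np.float64(21.97)], [np.float64(9.92), np.float64(22.82)]]
227 [[np.float64(6.9), np.float64(20.84)], [np.float64(8.69), np.float64(22.44)]]
229 [[np.float64(7.42), np.float64(19.35), np.float64(27.76), np.float64(28.8)], [np.float64(20.95), np.float64(27.88)]]
231 [[np.float64(9.42), np.float64(17.9)], [np.float64(9.55), np.float64(19.58)]]
[[167.30595228 227.42192303]
 [168.62238864 227.45240958]
 [167.28012085 228.09149906]
 [162.66942648 226.41556405]
 [164.04813902 226.44765351]]
[[214.16934885 126.95486704]
 [214.28681337 127.80045292]
 [213.56393492 127.01531362]
 [212.99130747 113.36138133]
 [213.11065023 114.21164298]]
```

The shift is the same at the butt and the base, so the driver is upright and has only moved sideways in the loose hole. With a 14 × 2.4 mm blade in a 19 mm hole it can be at most about 5.2 mm off axis, inside the 8 mm limit. Handing in.

```bash
python3 -c "
from cell import manip
print(manip.current_clock(),manip.current_ft_force(),manip.current_joint_vel());manip.sign_off()"
```

```text
29.175 [ 0.14923377 -0.49970344 -0.33692884] [-0.00528056 -0.00240959 -0.00691617 -0.00699398 -0.00348966  0.0018154
 -0.00174495]
the job is handed in; nothing more can be done
```

I shut the hatch, locked it with the screwdriver and stood the screwdriver back in its hole. I handed the job in at 29.2 s of the 56 s allowed; sign-off gives no verdict.

- **Hatch:** I pushed it over with the closed fingers and it fell onto its foam strip. With the blade in the slot I pressed it home at about 10 N, and the blade tip stopped about 1 mm from where a flush hatch would put it.
- **Lock:** I turned it clockwise until the torque rose to about 0.2 N m at the stop. The last pictures show the slot parallel to the hinge and the hatch flush. I judged the lock angle by eye and torque, not by a joint reading.
- **Screwdriver:** It seated within 1 mm of its original height and looks upright in both views.
- **Bystanders:** All were visibly where they started, and the arm ended clear of everything.

**Off-centre driver:** It stands about 4 mm to one side of where it stood at the start. The shift is the same at the top and bottom of the handle, so I read it as sideways play in the hole. The blade can sit at most about 5 mm off axis there, inside the 8 mm limit, so I did not re-place it.

**Camera disagreement:** The two cameras differed from each other by about 3–4 mm. I used their average for positions, and corrected the lock's position with the side view of the blade tip.

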